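# Lock the grinding chamber into the powder mill

### The job

Take the grinding chamber with the black bar handle out of the steel tray and lower it gently into the round collar on the white mill, so that its two side pins drop through the collar's two gaps onto the sprung seat; press only lightly while feeling for the gaps. Then twist it clockwise, seen from above, until the ramps have drawn it down fully tight, without forcing it, and let go, leaving it upright and locked. Leave the jar, the beaker and the amber bottle where they stand.

Things in the scene. Friction and masses are not known exactly. Their poses are not given: they have to be found in the camera images.
- chamber: Loose aluminium grinding chamber, 84 mm high, 0.3 kg, upright. Origin: centre of underside, z up. Spigot 52.4 mm across (foot chamfered) to 31 mm height; 69 mm across at 37-46 mm; flat top at 50 mm with red dots at +x, -x. Two lugs (pins) along +x and -x, 8 mm wide, flat below at 6 mm, round on top at 14 mm height, reach 35.5 mm from the axis. Half a turn looks the same.
- handle (a point): Middle of the chamber's black handle bar, 75 mm above its underside; axes as the chamber's. Bar along x, 64 long, 14 wide (y), 18 mm high, on a stem 30 long, 12 wide, 16 mm high.
- mill: White mill, fixed, housing 150 (x) by 130 (y), 80 mm high; origin: centre of underside; buttons face its -x. Steel collar on top, on a sprung deck on its axis: 88 mm outside, two inward lips, bore 55.6 mm. The line through the two gaps between the lips (red marks on the rim) lies within 0.5 rad either way of the mill's x: it differs each time and is not reported; see or feel it.
- mouth (a point): On the collar's axis, level with the lip tops, 113 mm above the worktop; axes as the mill's, sinks with the deck. Pins pass the gaps (12.4 mm wide) with 0.07 rad play either way; if they miss, they rest on the lips, underside 6 mm below this point; through the gaps on the seat it is 21 mm below, locked 24 mm below.
- axis (a point): On the collar's axis, at the deck's top, 80 mm above the worktop. From a gap, clockwise from above, the lip's underside is a ramp pressing the pin down 4.7 mm between about 0.2 and 0.9 rad of turning, then level to a solid stop at about 1.1 rad; the other way is barred. Friction about 0.25: turning takes up to about 0.3 N m; well above that is the stop. It stays where it is turned.
- seat (a joint): Travel of the black sprung seat in the collar, m: 0 at rest (21 mm below the mouth), grows as it is pressed down, about 0.0031 with the chamber locked, 0.008 at the bottom. Yields from 6 N on, then 2.5 N a mm.
- deck (a joint): How far the grey deck (disc 104 mm across under the collar) has been pushed down on its springs, m: 0 at rest, 0.006 at the bottom. Gives from about 4 N of downward push on, then 8 N a mm; it must not be pushed hard (about 30 N is too much).
- dish: Stainless instrument tray, fixed, 124 (x) by 224 (y) by 19 mm, floor 2 mm thick; origin: centre of underside. The chamber stands in its -y half, a jar in its +y half.
- ointment_jar: Bystander: white ointment jar, blue lid, 50 mm across, 46 mm high, loose in the tray; origin: centre of underside.
- beaker: Bystander: glass beaker, 55 mm across, 70 mm high, loose behind on the worktop; origin: centre of underside.
- amber_bottle: Bystander: amber bottle, black cap, 48 mm across, 100 mm high, loose behind on the worktop; origin: centre of underside.
Things that resemble listed ones, but are neither listed nor needed, are in the scene too. Leave any green or pink look-alike of the chamber alone.

How it is judged:
By the outcome, as a careful person would: the job done as asked, in the order asked, and still so for the second after the job is handed in, with the robot touching nothing.
It also fails if it takes over 67 s, if anything falls off the work surface, if the arm or the gripper's body presses on something with over 40 N, if the wrist force passes 120 N, or if a joint passes its speed limit or range.

### The arm

A 6-joint arm with a two-finger parallel gripper is mounted at the origin on a cart in front of the work surface, level with it; the furniture and walls round the work are solid. World frame = base frame: x ahead of the robot, y to its left, z up, the work surface at z = 0. Lengths are in m, angles in rad, forces in N, time in s.
With the tool pointing down it reaches from about 0.325 to 0.9 m from the base axis. Payload 6.1 kg.
Tool frame: the origin (TCP) lies midway between the tips of the shut fingers; the grasp point (between the pads) lies 19 mm behind it; z points along the fingers, y is the direction in which the jaws open and shut (so a half turn about z gives the same grasp; the last joint's range is limited). The gripper opens to 87 mm and grips with 3 to 60 N. Pads are 19 mm wide; open, the fingers measure 117 mm over their backs; the gripper's body (75 mm by 190 mm) begins 51 mm behind the grasp point.
Start: joints at [1.143, 0.22, 1.526, -0, 1.395, -0.126], TCP at [0.186, 0.597, 0.223] pointing down, gripper open.
Joint ranges: [-2.98, 2.98], [-0.91, 2.08], [0.09, 2.57], [-1.24, 4.39], [0.2, 2.65], [-2.68, 2.68]. Speed limits (rad/s): [2.57, 2.57, 3.01, 3.14, 3.14, 3.14].

### API

Orientations are given as a unit quaternion [x, y, z, w].
In Python, from bench import bot gives the robot as it stands. The module is installed in compiled form; this text tells all that it offers.
- The arm moves only by the tool send_rows, never from a script. Its arguments are lists of equal length, an entry for each row: "dp": the shift along the tool's x, y, z in mm, a list of three; "turn": the turn about the tool's z in rad; "hand": the finger opening in mm, from 0 to 87. In form: {"dp": [[x, y, z], ...], "turn": [turn, ...], "hand": [hand, ...]}. A call has exactly 5 rows; each row is the pose to reach, as a shift and turn from the pose commanded when the call began, along the tool's axes at that moment; what a row does not reach only later rows make up. A row lasts 1/8 s, in which the tool goes at most 62.5 mm and 10.7 degrees, less where a joint would pass 70% of its speed; a pose out of reach is approached as far as the arm can. A call with a gripper value outside its range is refused whole. The fingers move at their own pace and stop on an object; the grip force is fixed at half the most. Time passes only in rows, so rows that repeat a pose let the fingers close, or fill a call up. It gives the time, the measured TCP pose, the force and the opening at its end, in the units of the state.
- bot.observe(): the state, without advancing time (a new reading comes with each control period).
- bot.get_image(name): name is "scene" or "top" or "wrist"; returns a dict with "frame" (400x640x3 uint8, red, green, blue), "range_z" (400x640 float32, m along the optical axis (not along the pixel's ray), 0 where there is no reading), "fx", "fy", "cx", "cy" (pixels), "eye" and "attitude" of the camera in the world. Camera axes: x right, y down, z forward; pixel columns grow to the right and rows downward; lengths in m; the calibration is good to about 2 mm. A picture is of the moment at which its call begins.
- bot.close_job(): hands the job in, once; it reports no verdict.
Trained networks look in a picture, given as the dict that the camera call returned (one of the last four; its "shot" number tells which), for a name from the list of things; names that differ only in an ending like _2 or _b are one class to them, and where a whole thing is asked for, a point or a joint stands for the part that bears it (a point fixed in the world has none). Each returns a list of dicts, best first, with "confidence" (0 to 1); they miss things now and then, are a little off and sometimes report something else, mostly with a low value. They report only what shows in the picture. A call takes as long as a camera call. They do not tell look-alikes from the thing itself.
- bot.outline_of(picture, name): "region" (400x640 bool, what is visible of it).
- bot.landmark_of(picture, name): "position" ([x, y, z] in m, in the coordinates of the camera as it stood for that picture, good to about 4 mm: a listed point, or the origin of a listed thing).
The state is a dict: "time": time; "joint_positions": joint angles; "joint_velocities": joint speeds; "tau": joint torques, N m; "tcp_pos": TCP position; "orientation": TCP orientation; "force": force on the tool from outside, world axes, zero at the start; "torque": the same for the moment, N m; "grip_width": finger opening in m.
Only numpy, scipy, OpenCV 4.12 (cv2) and the standard library are available. Lean on these libraries where they do the work, as an engineer would, in place of code of your own. Each camera call takes 0.05 s, during which the arm holds its last target. There are 200 camera calls.

## Working session

There is one attempt and no reset: what is moved stays moved. The work goes in short steps, Python scripts to look and compute and a tool call to move; the robot and the scene stay as the last step left them, time stands still between calls to the robot, and variables do not carry over. Pictures are saved under pics/ and viewed, about 8 in all and at most 12, crops included, and the job is handed in when it is done.

Besides the shell and the picture viewer there is one more tool, called as name(argument=value, ...), one argument or row to a line, values as JSON. send_rows: Moves the arm, as the interface text tells. Its arguments: {"type":"object","properties":{"dp":{"type":"array","items":{"type":"array","items":{"type":"number"}}},"turn":{"type":"array","items":{"type":"number"}},"hand":{"type":"array","items":{"type":"number"}}},"required":["dp","turn","hand"]}

```bash
mkdir -p pics; cat > h.py <<'E'
import numpy as np, cv2
from scipy.spatial.transform import Rotation as R
from bench import bot
def att(p):
    a=np.array(p["attitude"],float)
    return a if a.shape==(3,3) else R.from_quat(a).as_matrix()
def w(p,q): return att(p)@np.asarray(q)+np.array(p["eye"])
def cloud(p):
    z=p["range_z"]; v,u=np.mgrid[0:400,0:640]
    c=np.stack([(u-p["cx"])/p["fx"]*z,(v-p["cy"])/p["fy"]*z,z],-1)
    return c@att(p).T+np.array(p["eye"])
def save(p,n,crop=None,s=1):
    f=p["frame"][:,:,::-1]
    if crop: f=f[crop[1]:crop[3],crop[0]:crop[2]]
    cv2.imwrite(f"pics/{n}.png",cv2.resize(f,None,fx=s,fy=s,interpolation=cv2.INTER_CUBIC))
E
python3 - <<'E'
from h import *
s=bot.observe(); print({k:np.round(v,3).tolist() for k,v in s.items()})
for c in ["top","scene"]:
    p=bot.get_image(c); save(p,c+"0"); print(c,p["fx"],p["eye"],p["attitude"])
    for n in ["chamber","handle","mill","mouth","dish","ointment_jar","beaker","amber_bottle"]:
        print(n,[(round(d["confidence"],2),np.round(w(p,d["position"]),3).tolist()) for d in bot.landmark_of(p,n)[:4]])
E
```

```text
{'time': 0.0, 'joint_positions': [1.143, 0.221, 1.528, 0.0, 1.395, -0.126], 'joint_velocities': [0.001, 0.0, 0.001, 0.001, -0.0, 0.0], 'tau': [0.002, -49.459, -38.739, 0.07, 0.057, -0.0], 'tcp_pos': [0.186, 0.596, 0.221], 'orientation': [0.15, 0.989, -0.001, -0.0], 'force': [-0.234, -0.499, 0.445], 'torque': [0.054, -0.002, -0.007], 'grip_width': 0.087}
top 476.2514598911802 [0.40417768 0.0582413  1.25707197] [-0.69710092  0.71511692 -0.03364758  0.0390633 ]
chamber [(0.77, [0.501, 0.017, -0.004]), (0.65, [0.473, 0.172, 0.001]), (0.61, [0.38, 0.396, -0.002])]
handle [(0.96, [0.5, 0.013, 0.077]), (0.63, [0.468, 0.173, 0.076]), (0.56, [0.378, 0.401, 0.075])]
mill [(0.91, [0.463, -0.209, 0.0])]
mouth [(0.9, [0.467, -0.207, 0.112])]
dish [(0.78, [0.446, 0.214, -0.001]), (0.61, [0.466, -0.205, 0.081])]
ointment_jar [(0.9, [0.419, 0.287, 0.001])]
beaker [(0.84, [0.645, -0.095, -0.0])]
amber_bottle [(0.78, [0.667, 0.086, -0.003])]
scene 378.6400022482486 [-0.20731485 -0.67076147  0.61184745] [ 0.79065174 -0.31390333  0.2003089  -0.48601529]
chamber [(0.83, [0.47, 0.172, 0.005]), (0.83, [0.503, 0.016, -0.004]), (0.73, [0.382, 0.391, -0.0])]
handle [(0.85, [0.467, 0.173, 0.075]), (0.74, [0.497, 0.019, 0.072]), (0.53, [0.379, 0.396, 0.072])]
mill [(0.64, [0.466, -0.209, 0.001])]
mouth [(0.96, [0.464, -0.209, 0.114])]
dish [(0.8, [0.447, 0.208, -0.0])]
ointment_jar [(0.51, [0.42, 0.287, -0.0])]
beaker [(0.62, [0.469, 0.171, 0.003]), (0.57, [0.647, -0.095, -0.001])]
amber_bottle [(0.8, [0.67, 0.091, -0.001])]
```

View pics/top0.png

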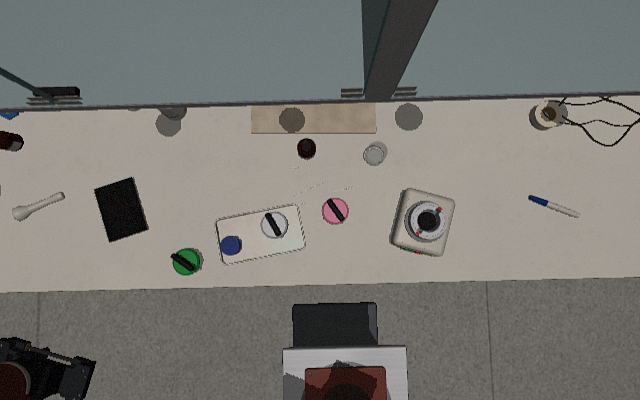

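View pics/scene0.png

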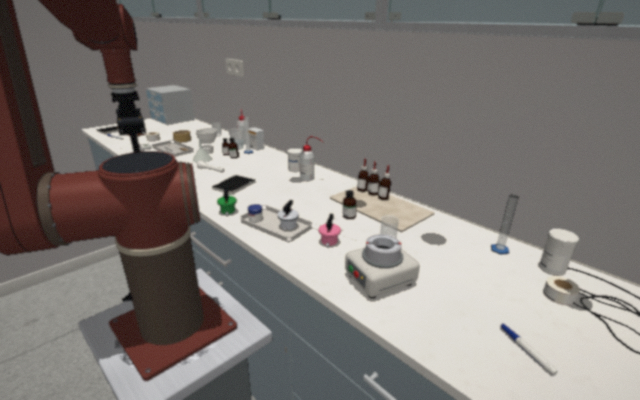

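The top view shows the silver chamber in the tray at (274,225), its bar slanted. The mill collar is at (427,221) with red marks near (438,210) and (418,233). The pink (335,211) and green (186,262) look-alikes stand apart from it. Next I measure the bar direction and the gap line.

```bash
python3 - <<'E'
from h import *
p=bot.get_image("top"); c=cloud(p); f=p["frame"].astype(int)
def pca(m,n):
    q=c[m]; 
    if len(q)<4: print(n,len(q));return
    mu=q.mean(0); _,s,v=np.linalg.svd((q-mu)[:,:2]); a=np.arctan2(v[0,1],v[0,0])
    print(n,len(q),mu.round(4),"ang",round((a+np.pi/2)%np.pi-np.pi/2,3),s.round(3), "z",q[:,2].min().round(3),q[:,2].max().round(3))
def near(x,y,r): return np.hypot(c[...,0]-x,c[...,1]-y)<r
pca(near(.47,.173,.05)&(c[...,2]>.065)&(f.sum(2)<150),"bar")
pca(near(.47,.173,.05)&(c[...,2]>.065),"bar depth")
red=(f[...,0]>f[...,1]*1.6)&(f[...,0]>70)
m=near(.467,-.207,.06)&red
pca(m,"marks")
n,l,st,cen=cv2.connectedComponentsWithStats(m.astype(np.uint8))
for i in range(1,n): print(cen[i],st[i,4],c[l==i].mean(0).round(4))
m=near(.467,-.207,.05)&(c[...,2]>.100); pca(m,"collar")
q=c[m][:,:2].astype(np.float32); print("circ",cv2.minEnclosingCircle(q))
m=near(.467,-.207,.12)&(c[...,2]>.06)&(c[...,2]<.1); print("house",cv2.minAreaRect(c[m][:,:2].astype(np.float32)*1000))
m=near(.47,.173,.05)&(c[...,2]>.042)&(c[...,2]<.06);print("chtop",cv2.minEnclosingCircle(c[m][:,:2].astype(np.float32)))
o=R.from_quat(bot.observe()["orientation"]).as_matrix(); print(o.round(3))
save(p,"crop1",(380,170,480,270),5)
E
```

```text
bar 136 [0.4667 0.1706 0.0846] ang 0.505 [0.208 0.046] z 0.071 0.09
bar depth 147 [0.4659 0.1706 0.0846] ang 0.495 [0.221 0.049] z 0.071 0.09
marks 17 [ 0.4626 -0.2054  0.1107] ang -0.776 [0.165 0.01 ] z 0.082 0.118
[439.875 208.125] 8 [ 0.4929 -0.235   0.114 ]
[417.11111111 232.66666667] 9 [ 0.4357 -0.179   0.1078]
collar 657 [ 0.4631 -0.2051  0.113 ] ang 1.304 [0.685 0.663] z 0.1 0.12
circ ((0.4636227488517761, -0.20590205490589142), 0.04469207301735878)
house ((461.3663330078125, -205.208251953125), (130.49432373046875, 154.5001678466797), 72.85043334960938)
chtop ((0.46655213832855225, 0.1712576299905777), 0.03437165170907974)
[[-0.955  0.297  0.   ]
 [ 0.297  0.955  0.   ]
 [ 0.     0.    -1.   ]]
```

View pics/crop1.png

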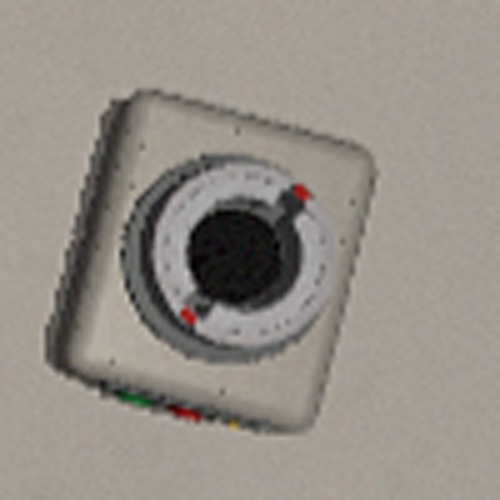

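The crop shows the red gap marks at (302,190) and (188,316), giving a gap line of about -0.776 rad world. The handle bar is at about +0.50 rad. I'll grip with the jaw axis at 2.07 rad, so j6 stays in range through the whole twist.

send_rows(
  dp=[
    [-48,-39,0],
    [-96,-78,0],
    [-144,-117,0],
    [-192,-156,0],
    [-240,-195,0],
  ],
  turn=[-0.16,-0.32,-0.48,-0.64,-0.8],
  hand=[87,87,87,87,87],
)

```text
time: 1.58
tcp_pos: [0.3563, 0.3403, 0.2229]
orientation: [-0.245, 0.969, 0.0, 0.0]
force: [0.4, 0.9, 1.0]
grip_width: 0.0874
```

```bash
cat >> h.py <<'E'
def go(x,y,z,yaw=None):
    s=bot.observe(); o=R.from_quat(s["orientation"]).as_matrix(); t=np.array(s["tcp_pos"])
    a=np.arctan2(o[1,1],o[0,1]); d=o.T@(np.array([x,y,z])-t)*1000
    print("t",round(s["time"],2),"tcp",t.round(4),"yaw",a.round(3),"dp",d.round(1),"turn",None if yaw is None else round(a-yaw,3),"F",np.round(s["force"],1),"T",np.round(s["torque"],2),"w",round(s["grip_width"],4),"tilt",o[:,2].round(4))
E
python3 -c "
from h import *
go(.467,.171,.20,2.07)"
```

```text
t 1.57 tcp [0.3563 0.3403 0.2229] yaw 2.067 dp [ -16.8 -201.5   22.9] turn -0.003 F [0.4 0.9 1. ] T [ 0.11  0.03 -0.01] w 0.0874 tilt [ 9.e-04  5.e-04 -1.e+00]
```

send_rows(
  dp=[
    [-4,-50,6],
    [-8,-101,12],
    [-13,-151,18],
    [-17,-201,23],
    [-17,-201,23],
  ],
  turn=[0,0,0,0,0],
  hand=[87,87,87,87,87],
)

```text
time: 2.2
tcp_pos: [0.4663, 0.1699, 0.1993]
orientation: [-0.241, 0.971, -0.0, -0.0]
force: [-0.4, 0.6, -0.1]
grip_width: 0.0871
```

```bash
python3 - <<'E'
from h import *
go(.467,.171,.060,2.07)
p=bot.get_image("wrist"); save(p,"w1"); c=cloud(p); f=p["frame"].astype(int)
d=bot.landmark_of(p,"handle"); print([(x["confidence"],w(p,x["position"]).round(4)) for x in d])
m=(np.hypot(c[...,0]-.467,c[...,1]-.171)<.045)&(c[...,2]>.07)&(c[...,2]<.1)
q=c[m][:,:2].astype(np.float32); print(m.sum(),c[m].mean(0),cv2.minAreaRect(q*1000), c[m][:,2].max())
E
```

```text
t 2.2 tcp [0.4663 0.1699 0.1993] yaw 2.057 dp [ -1.2   0.7 139.3] turn -0.013 F [-0.4  0.6 -0.1] T [0.09 0.05 0.02] w 0.0871 tilt [-1.e-04 -7.e-04 -1.e+00]
[(0.72, array([0.4497, 0.2107, 0.0021])), (0.64, array([0.5012, 0.0146, 0.0759])), (0.62, array([0.3846, 0.3977, 0.0752])), (0.61, array([0.4679, 0.1686, 0.0767]))]
908 [0.46593494 0.1700129  0.08546808] ((466.95263671875, 170.65353393554688), (62.419822692871094, 13.943425178527832), 28.223434448242188) 0.08938358383397527
```

View pics/w1.png

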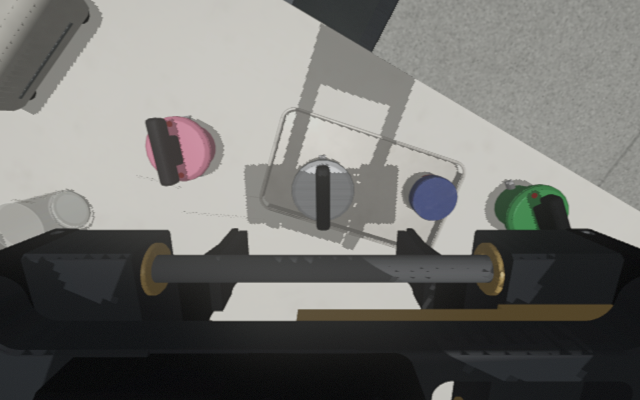

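The wrist view shows the bar at (323,197), vertical and midway between the open fingers at x of about 240 and 405. Next: descend and grip.

send_rows(
  dp=[
    [-1,0,50],
    [-1,0,95],
    [-1,0,125],
    [-1,0,140],
    [-1,0,140],
  ],
  turn=[0,0,0,0,0],
  hand=[87,87,87,87,87],
)

```text
time: 2.92
tcp_pos: [0.4651, 0.1738, 0.0591]
orientation: [-0.243, 0.97, 0.0, -0.001]
force: [-0.3, 0.3, 0.3]
grip_width: 0.0871
```

send_rows(
  dp=[
    [0,0,0],
    [0,0,0],
    [0,0,0],
    [0,0,0],
    [0,0,0],
  ],
  turn=[0,0,0,0,0],
  hand=[50,10,0,0,0],
)

```text
time: 3.55
tcp_pos: [0.466, 0.173, 0.0597]
orientation: [-0.243, 0.97, -0.0, 0.0]
force: [-1.2, 0.3, -0.0]
grip_width: 0.0445
```

send_rows(
  dp=[
    [0,0,0],
    [0,0,0],
    [0,0,0],
    [0,0,0],
    [0,0,0],
  ],
  turn=[0,0,0,0,0],
  hand=[0,0,0,0,0],
)

```text
time: 4.18
tcp_pos: [0.4658, 0.173, 0.0593]
orientation: [-0.243, 0.97, 0.0, -0.0]
force: [0.9, -1.0, -1.7]
grip_width: 0.0137
```

send_rows(
  dp=[
    [0,0,-10],
    [0,0,-40],
    [0,0,-90],
    [0,0,-135],
    [0,0,-150],
  ],
  turn=[0,0,0,0,0],
  hand=[0,0,0,0,0],
)

```text
time: 4.8
tcp_pos: [0.4677, 0.1735, 0.2132]
orientation: [-0.243, 0.97, -0.0, 0.003]
force: [0.2, 0.0, -2.8]
grip_width: 0.0136
```

```bash
python3 -c "
from h import *
go(.4635,-.206,.205,.795)"
```

```text
t 4.8 tcp [0.4677 0.1735 0.2132] yaw 2.061 dp [ 182.6 -332.7    7.8] turn 1.266 F [ 0.2  0.  -2.8] T [ 0.03 -0.03  0.03] w 0.0136 tilt [ 0.0059  0.0012 -1.    ]
```

send_rows(
  dp=[
    [15,-27,0],
    [39,-71,0],
    [63,-115,0],
    [87,-158,0],
    [110,-200,0],
  ],
  turn=[0.1,0.25,0.4,0.55,0.7],
  hand=[0,0,0,0,0],
)

```text
time: 5.42
tcp_pos: [0.4621, -0.0564, 0.208]
orientation: [0.107, 0.994, 0.0, -0.001]
force: [1.0, 0.5, -2.6]
grip_width: 0.0138
```

```bash
python3 -c "
from h import *
go(.4635,-.206,.210,.795)"
```

```text
t 5.42 tcp [ 0.4621 -0.0564  0.208 ] yaw 1.356 dp [ -33.2 -145.8   -2.1] turn 0.561 F [ 1.   0.5 -2.6] T [-0.01 -0.03 -0.06] w 0.0138 tilt [-2.1e-03  8.0e-04 -1.0e+00]
```

send_rows(
  dp=[
    [-5,-20,0],
    [-10,-40,0],
    [-15,-60,0],
    [-15,-60,0],
    [-15,-60,0],
  ],
  turn=[0.14,0.28,0.42,0.56,0.56],
  hand=[0,0,0,0,0],
)

```text
time: 6.05
tcp_pos: [0.4645, -0.1168, 0.208]
orientation: [0.375, 0.927, 0.0, -0.001]
force: [0.3, 0.1, -3.4]
grip_width: 0.0139
```

```bash
python3 - <<'E'
from h import *
go(.4635,-.206,.210,.795)
p=bot.get_image("wrist"); save(p,"w2"); c=cloud(p); f=p["frame"].astype(int)
d=bot.landmark_of(p,"mouth"); print([(x["confidence"],w(p,x["position"]).round(4)) for x in d])
d=bot.landmark_of(p,"handle"); print([(x["confidence"],w(p,x["position"]).round(4)) for x in d])
red=(f[...,0]>f[...,1]*1.6)&(f[...,0]>70)
m=(np.hypot(c[...,0]-.4635,c[...,1]+.206)<.06)&(c[...,2]>.09)&(c[...,2]<.13)
n,l,st,cen=cv2.connectedComponentsWithStats((m&red).astype(np.uint8))
for i in range(1,n): print(cen[i],st[i,4],c[l==i].mean(0).round(4))
print(m.sum(),cv2.minEnclosingCircle(c[m][:,:2].astype(np.float32)))
E
```

```text
t 6.05 tcp [ 0.4645 -0.1168  0.208 ] yaw 0.802 dp [-61.3 -64.8  -2.1] turn 0.007 F [ 0.3  0.1 -3.4] T [-0.06  0.03  0.02] w 0.0139 tilt [-0.0024  0.0012 -1.    ]
[]
[(0.77, array([ 0.4652, -0.1183,  0.2253])), (0.58, array([0.5011, 0.0162, 0.0742]))]
[252.48717949 227.05128205] 39 [ 0.4358 -0.1778  0.1141]
458 ((0.4325343072414398, -0.18562978506088257), 0.02211437188088894)
```

View pics/w2.png

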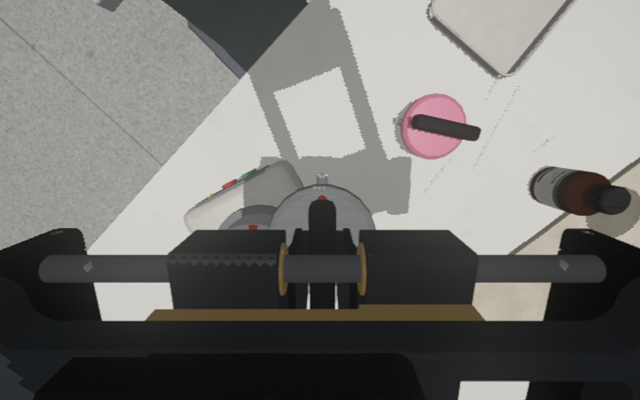

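The wrist view shows one gap mark at (252,227), which lands at (0.436,-0.178) and agrees with the top view. Next I go over the collar.

send_rows(
  dp=[
    [-15,-16,0],
    [-35,-37,0],
    [-53,-56,0],
    [-61,-65,0],
    [-61,-65,0],
  ],
  turn=[0.01,0.01,0.01,0.01,0.01],
  hand=[0,0,0,0,0],
)

```text
time: 6.82
tcp_pos: [0.4639, -0.2062, 0.2094]
orientation: [0.38, 0.925, 0.0, -0.0]
force: [0.0, -0.1, -1.8]
grip_width: 0.0137
```

```bash
python3 - <<'E'
from h import *
go(.464,-.2065,.170,.79)
p=bot.get_image("top"); save(p,"t2",(370,140,490,260),5)
p=bot.get_image("scene"); save(p,"s2",(320,190,460,310),5)
go(.464,-.2065,.170,.79)
E
```

```text
t 6.83 tcp [ 0.4639 -0.2062  0.2094] yaw 0.791 dp [-0.3 -0.2 39.3] turn 0.001 F [ 0.  -0.1 -1.8] T [-0.05 -0.03  0.02] w 0.0137 tilt [-3.e-04  5.e-04 -1.e+00]
t 6.92 tcp [ 0.4639 -0.2053  0.2093] yaw 0.792 dp [-1.  -0.8 39.3] turn 0.002 F [ 0.1  0.7 -2.5] T [-0.08  0.02 -0.04] w 0.0138 tilt [-4.e-04  8.e-04 -1.e+00]
```

View pics/s2.png

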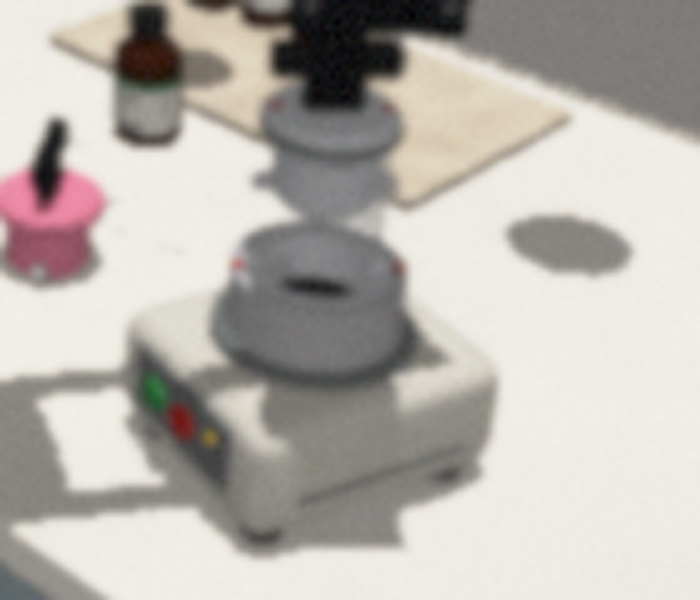

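The scene view shows the chamber upright, centred over the collar, its pins lined up with the red marks at (238,265) and (400,268). Now lower it gently.

send_rows(
  dp=[
    [0,0,10],
    [0,0,22],
    [0,0,30],
    [0,0,33],
    [0,0,36],
  ],
  turn=[0,0,0,0,0],
  hand=[0,0,0,0,0],
)

```text
time: 7.55
tcp_pos: [0.4641, -0.2062, 0.1734]
orientation: [0.38, 0.925, -0.0, 0.0]
force: [0.4, 0.6, -2.8]
grip_width: 0.0138
```

send_rows(
  dp=[
    [0,0,1],
    [0,0,2],
    [0,0,3],
    [0,0,4],
    [0,0,5],
  ],
  turn=[0,0,0,0,0],
  hand=[0,0,0,0,0],
)

```text
time: 8.18
tcp_pos: [0.464, -0.2061, 0.1685]
orientation: [0.38, 0.925, -0.0, 0.0]
force: [-0.1, 0.1, -2.7]
grip_width: 0.0136
```

send_rows(
  dp=[
    [0,0,1],
    [0,0,2],
    [0,0,3],
    [0,0,4],
    [0,0,5],
  ],
  turn=[0,0,0,0,0],
  hand=[0,0,0,0,0],
)

```text
time: 8.8
tcp_pos: [0.464, -0.2061, 0.1635]
orientation: [0.38, 0.925, 0.0, 0.0]
force: [0.5, -0.1, -3.9]
grip_width: 0.0141
```

```bash
python3 -c "
from h import *
go(.464,-.2065,.150,.79)"
```

```text
t 8.8 tcp [ 0.464  -0.2061  0.1635] yaw 0.791 dp [-0.3 -0.3 13.5] turn 0.001 F [ 0.5 -0.1 -3.9] T [-0.05  0.02  0.01] w 0.0141 tilt [ 0.  0. -1.]
```

send_rows(
  dp=[
    [0,0,0.6],
    [0,0,1.2],
    [0,0,1.8],
    [0,0,2.4],
    [0,0,3],
  ],
  turn=[0,0,0,0,0],
  hand=[0,0,0,0,0],
)

```text
time: 9.43
tcp_pos: [0.464, -0.2061, 0.1605]
orientation: [0.38, 0.925, -0.0, 0.0]
force: [-0.2, 0.8, -2.5]
grip_width: 0.0137
```

send_rows(
  dp=[
    [0,0,1],
    [0,0,2],
    [0,0,3],
    [0,0,4],
    [0,0,5],
  ],
  turn=[0,0,0,0,0],
  hand=[0,0,0,0,0],
)

```text
time: 10.05
tcp_pos: [0.464, -0.2061, 0.1555]
orientation: [0.38, 0.925, 0.0, 0.0]
force: [-0.7, -0.2, -2.5]
grip_width: 0.0139
```

send_rows(
  dp=[
    [0,0,1],
    [0,0,2],
    [0,0,3],
    [0,0,4],
    [0,0,5],
  ],
  turn=[0,0,0,0,0],
  hand=[0,0,0,0,0],
)

```text
time: 10.68
tcp_pos: [0.464, -0.2061, 0.1505]
orientation: [0.38, 0.925, 0.0, 0.0]
force: [0.8, -0.5, -2.5]
grip_width: 0.0137
```

The pins passed through the gaps without contact. Feel for the seat.

send_rows(
  dp=[
    [0,0,0.4],
    [0,0,0.8],
    [0,0,1.2],
    [0,0,1.5],
    [0,0,1.5],
  ],
  turn=[0,0,0,0,0],
  hand=[0,0,0,0,0],
)

```text
time: 11.3
tcp_pos: [0.4642, -0.2063, 0.1496]
orientation: [0.38, 0.925, -0.0, 0.0]
force: [-0.7, -0.6, 1.1]
grip_width: 0.0132
```

Seat contact with about 3.5 N. Now the clockwise twist (positive tool turn), following the ramp down.

send_rows(
  dp=[
    [0,0,0],
    [0,0,0],
    [0,0,0],
    [0,0,0.2],
    [0,0,0.5],
  ],
  turn=[0.08,0.17,0.26,0.35,0.44],
  hand=[0,0,0,0,0],
)

```text
time: 11.92
tcp_pos: [0.4647, -0.2064, 0.1492]
orientation: [0.574, 0.819, 0.0, 0.001]
force: [0.4, -0.5, 1.6]
grip_width: 0.0138
```

```bash
python3 -c "
from h import *
go(.464,-.2061,.1466,-.31)"
```

```text
t 11.93 tcp [ 0.4647 -0.2064  0.1492] yaw 0.348 dp [ 0.5 -0.5  2.6] turn 0.658 F [ 0.4 -0.5  1.6] T [ 0.05 -0.06  0.06] w 0.0138 tilt [ 1.8e-03 -8.0e-04 -1.0e+00]
```

send_rows(
  dp=[
    [0,0,0.3],
    [0,0,0.8],
    [0,0,1.3],
    [0,0,1.7],
    [0,0,2.0],
  ],
  turn=[0.08,0.16,0.24,0.32,0.4],
  hand=[0,0,0,0,0],
)

```text
time: 12.55
tcp_pos: [0.4647, -0.2063, 0.147]
orientation: [0.725, 0.689, 0.0, 0.001]
force: [0.6, -0.1, -0.1]
grip_width: 0.0139
```

```bash
python3 -c "
from h import *
go(.464,-.2061,.1466,-.31)"
```

```text
t 12.55 tcp [ 0.4647 -0.2063  0.147 ] yaw -0.051 dp [ 0.2 -0.7  0.4] turn 0.259 F [ 0.6 -0.1 -0.1] T [-0.11 -0.2   0.21] w 0.0139 tilt [ 1.8e-03 -7.0e-04 -1.0e+00]
```

send_rows(
  dp=[
    [0,0,0.2],
    [0,0,0.3],
    [0,0,0.3],
    [0,0,0.3],
    [0,0,0.3],
  ],
  turn=[0.05,0.1,0.14,0.18,0.2],
  hand=[0,0,0,0,0],
)

```text
time: 13.18
tcp_pos: [0.4643, -0.2062, 0.1465]
orientation: [0.789, 0.614, 0.0, 0.0]
force: [0.5, 0.1, 0.3]
grip_width: 0.0139
```

```bash
python3 -c "
from h import *
go(.464,-.2061,.1466,-.31)"
```

```text
t 13.18 tcp [ 0.4643 -0.2062  0.1465] yaw -0.249 dp [ 0.1 -0.4 -0.1] turn 0.061 F [0.5 0.1 0.3] T [-0.05 -0.12  0.15] w 0.0139 tilt [ 9.e-04 -5.e-04 -1.e+00]
```

send_rows(
  dp=[
    [0,0,0],
    [0,0,0],
    [0,0,0],
    [0,0,0],
    [0,0,0],
  ],
  turn=[0.015,0.03,0.045,0.06,0.06],
  hand=[0,0,0,0,0],
)

```text
time: 13.8
tcp_pos: [0.4643, -0.2063, 0.1465]
orientation: [0.807, 0.59, 0.0, 0.0]
force: [1.4, -1.0, 0.9]
grip_width: 0.0139
```

```bash
python3 -c "
from h import *
go(.464,-.2061,.1466,-.31)"
```

```text
t 13.8 tcp [ 0.4643 -0.2063  0.1465] yaw -0.309 dp [ 0.1 -0.3 -0.1] turn 0.001 F [ 1.4 -1.   0.9] T [-0.15 -0.29  0.14] w 0.0139 tilt [ 7.e-04 -4.e-04 -1.e+00]
```

send_rows(
  dp=[
    [0,0,0],
    [0,0,0],
    [0,0,0],
    [0,0,0],
    [0,0,0],
  ],
  turn=[0.01,0.02,0.03,0.04,0.04],
  hand=[0,0,0,0,0],
)

```text
time: 14.42
tcp_pos: [0.4645, -0.2065, 0.1465]
orientation: [0.819, 0.574, 0.0, 0.001]
force: [5.1, -2.0, -1.9]
grip_width: 0.0136
```

```bash
python3 -c "
from h import *
go(.464,-.2061,.1466,-.31)"
```

```text
t 14.43 tcp [ 0.4645 -0.2065  0.1465] yaw -0.349 dp [ 0.2 -0.6 -0.1] turn -0.039 F [ 5.1 -2.  -1.9] T [-0.48 -0.86  0.36] w 0.0136 tilt [ 1.3e-03 -8.0e-04 -1.0e+00]
```

Turning moment and side force have just risen (0.36 N m, 5 N), so this is the stop. Back off a hair to unload, then let go.

send_rows(
  dp=[
    [0,0,0],
    [0,0,0],
    [0,0,0],
    [0,0,0],
    [0,0,0],
  ],
  turn=[-0.02,-0.02,-0.02,-0.02,-0.02],
  hand=[0,0,40,40,40],
)

```text
time: 15.05
tcp_pos: [0.4633, -0.2058, 0.1458]
orientation: [0.813, 0.582, -0.0, -0.001]
force: [0.5, -0.0, -1.1]
grip_width: 0.0351
```

send_rows(
  dp=[
    [0,0,0],
    [0,0,-5],
    [0,0,-20],
    [0,0,-50],
    [0,0,-90],
  ],
  turn=[0,0,0,0,0],
  hand=[50,50,50,50,50],
)

```text
time: 15.68
tcp_pos: [0.4636, -0.2059, 0.2375]
orientation: [0.813, 0.582, -0.0, -0.0]
force: [0.9, -0.8, 0.0]
grip_width: 0.0502
```

```bash
python3 -c "
from h import *
go(.35,.1,.3,-.31)"
```

```text
t 15.68 tcp [ 0.4636 -0.2059  0.2375] yaw -0.329 dp [ 252.8 -206.3  -62.2] turn -0.019 F [ 0.9 -0.8  0. ] T [-0.11  0.04 -0.01] w 0.0502 tilt [-9.e-04  5.e-04 -1.e+00]
```

send_rows(
  dp=[
    [0,0,-40],
    [40,-33,-60],
    [85,-70,-60],
    [130,-107,-60],
    [170,-140,-60],
  ],
  turn=[0,0,0,0,0],
  hand=[50,50,50,50,50],
)

```text
time: 16.3
tcp_pos: [0.3856, 0.0015, 0.2977]
orientation: [0.813, 0.582, 0.001, 0.001]
force: [1.1, -0.0, 0.1]
grip_width: 0.0502
```

```bash
python3 - <<'E'
from h import *
p=bot.get_image("top"); a=cv2.resize(p["frame"][160:280,370:490,::-1],(400,400),interpolation=cv2.INTER_CUBIC); c=cloud(p)
near=np.hypot(c[...,0]-.464,c[...,1]+.206)<.05
m=near&(c[...,2]>.15); print(m.sum(),"barz med/max",np.median(c[m][:,2]),c[m][:,2].max(),"exp locked 0.173",cv2.minAreaRect(c[m][:,:2].astype(np.float32)*1000))
m=near&(c[...,2]>.125)&(c[...,2]<.15); print("flat top",np.median(c[m][:,2]),"exp .139")
for n in ["ointment_jar","beaker","amber_bottle","handle"]:
    print(n,[(round(d["confidence"],2),np.round(w(p,d["position"]),3).tolist()) for d in bot.landmark_of(p,n)[:4]])
s=bot.get_image("scene"); b=cv2.resize(s["frame"][190:310,320:440,::-1],(400,400),interpolation=cv2.INTER_CUBIC)
cv2.imwrite("pics/f.png",np.hstack([a,b]))
E
```

```text
190 barz med/max 0.17257957729357842 0.17823329495954776 exp locked 0.173 ((463.33685302734375, -206.18914794921875), (63.1713981628418, 14.43295955657959), 71.30084991455078)
flat top 0.1389599970375205 exp .139
ointment_jar [(0.86, [0.418, 0.28, 0.003]), (0.54, [0.465, -0.21, -0.002]), (0.41, [0.467, -0.206, 0.089])]
beaker [(0.72, [0.645, -0.096, 0.0])]
amber_bottle [(0.71, [0.466, -0.204, 0.093]), (0.53, [0.667, 0.088, -0.003])]
handle [(0.94, [0.38, 0.403, 0.077]), (0.85, [0.466, -0.202, 0.163]), (0.75, [0.501, 0.017, 0.077])]
```

View pics/f.png

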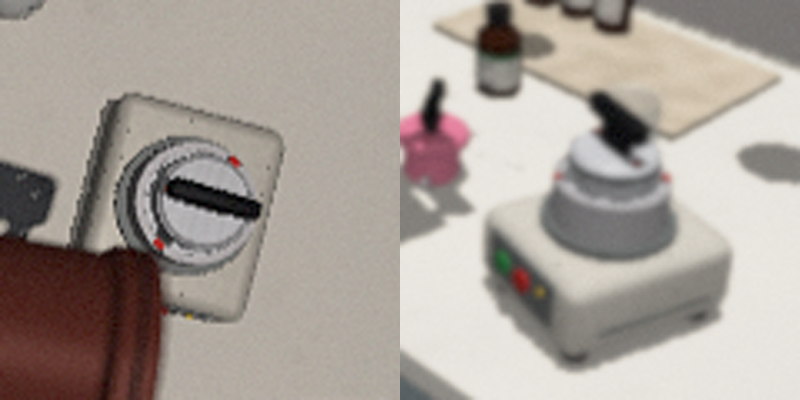

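The final view shows the chamber upright in the collar, with its bar at 71° (-1.90 rad), a turn of about 1.12 rad from the gap line. The flat top is at 0.139 m, the locked height, and the gripper is clear.

```bash
python3 -c "
from bench import bot
bot.close_job()"
```

```text
the job is handed in; nothing more can be done
```

The grinding chamber is in the mill's collar, twisted clockwise to the stop, upright and released. I handed the job in at about 16.4 s of the 67 s allowed; no verdict is reported.

- **Fit:** I gripped the chamber by its bar and lowered it with its pins lined up on the red marks. The pins passed the gaps without contact, and the chamber touched the seat at about 3.5 N.
- **Twist:** I turned it about 1.14 rad, following the ramp down. At the stop the turning moment had risen to about 0.36 N m, slightly above the 0.3 N m normal for turning, and the side force to about 5 N. I then backed the hand off 0.02 rad to unload before opening.
- **Last checks:** The flat top is at 0.139 m and the bar at 71° (about 1.12 rad past the gap line); both match the locked position. The gripper is clear and reads no contact force.
- **Bystanders:** The beaker and bottle were found within about 2 mm of where they started. The jar's final estimate was 7 mm off its first one, a bit more than the network's 4 mm accuracy. The gripper never came near the jar and I felt no contact, so I take this as noise, but I did not measure it again.

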